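# Dispense dowel pins and hold the tote tipped to its bevelled corner

## Robot

A 6-joint arm with a two-finger parallel gripper is mounted at the origin on the work surface. World frame = base frame: x ahead of the robot, y to its left, z up, the work surface at z = 0. Lengths are in m, angles in rad, forces in N, time in s.
With the tool pointing down it reaches from about 0.3 to 0.875 m from the base axis. Payload 6.4 kg.
Tool frame: the origin (TCP) lies between the finger pads; the fingertips stand 19 mm ahead of it and the grasp point (between the pads) is the TCP (ctrl.tips_ahead is the z of the fingertips in the tool frame, in m); z points along the fingers, y is the line along which they close (so a half turn about z gives the same grasp; the last joint's range is limited). The gripper opens to 85 mm and grips with 20 to 120 N. Pads are 22 mm wide; open, the fingers measure 114 mm over their backs; the gripper's body (76 mm by 85 mm) begins 54 mm behind the grasp point. The pads swing forward as they close: fully open they stand 13 mm farther back than shut.
Start: joints at [-1.378, 0.181, 1.607, -0, 1.354, -0.206], TCP at [0.223, -0.53, 0.223] pointing down, gripper open.
Joint ranges: [-2.99, 2.99], [-0.89, 2.07], [0.3, 2.58], [-1.14, 4.28], [0, 2.63], [-3.12, 3.12]. Speed limits (rad/s): [2.57, 2.57, 3.01, 3.14, 3.14, 3.14].

## Interface

Orientations are given as a unit quaternion [w, x, y, z].
In Python, from bench import readout, vision, ctrl gives the robot as it stands.
- The arm moves only by the tool play_rows, never from a script. Its arguments are lists of equal length, an entry for each row: "xyz": the shift along the tool's x, y, z in mm, a list of three; "rot": the turn, a rotation vector about the tool's x, y, z in rad, a list of three; "grip": the opening, from 0 (shut) to 1 (fully open). In form: {"xyz": [[x, y, z], ...], "rot": [[rx, ry, rz], ...], "grip": [grip, ...]}. A call has exactly 10 rows; each row is the pose to reach, as a shift and turn from the pose commanded when the call began, along the tool's axes at that moment; what a row does not reach only later rows make up. A row lasts 1/8 s, in which the tool goes at most 62.5 mm and 10.7 degrees, less where a joint would pass 70% of its speed; a pose out of reach is approached as far as the arm can. A call with a gripper value outside its range is refused whole. The fingers move at their own pace and stop on an object; the grip force is fixed at half the most. Time passes only in rows, so rows that repeat a pose let the fingers close, or fill a call up. It gives the time, the measured TCP pose, the force, the opening and the grip force at its end, in the units of the state.
- readout.get_obs(): the state, without advancing time (a new reading comes with each control period).
- vision.camera(name): name is "scene" or "top" or "wrist"; returns a dict with "color" (384x512x3 uint8, red, green, blue), "depth" (384x512 float32, m along the optical axis (not along the pixel's ray), 0 where there is no reading), "camera_matrix" (3x3 intrinsics, pixels), "extrinsics" (4x4, takes a point from camera to world coordinates); the wrist camera has in their place "hand_eye" (4x4, takes a point from camera to tool coordinates, whose origin is the TCP and whose axes are the flange's). Camera axes: x right, y down, z forward; pixel columns grow to the right and rows downward; lengths in m; the calibration is good to about 2 mm. A picture is of the moment at which its call begins: read the wrist's pose just before it.
- ctrl.hand_in(): hands the job in; it is judged then, once.
The state is a dict: "time_s": time; "q": joint angles; "dq": joint speeds; "joint_efforts": joint torques, N m; "eef_pos": TCP position; "eef_rot": TCP orientation; "wrist_force": force on the tool from outside, world axes, zero at the start; "torque": the same for the moment, N m; "opening": opening from 0.0 (shut) to 1.0 (fully open); "grasp_force": force on a finger pad.
Only numpy, scipy, OpenCV 4.12 (cv2) and the standard library are available. Lean on these libraries where they do the work, as an engineer would, in place of code of your own. Each camera call takes 0.05 s, during which the arm holds its last target. There are 200 camera calls.

## Task

Press the pin dispenser's lever down to its stop so that all five steel pins drop into the white tote under the spout, and let the lever spring back up. Then take the tote by its bar handle, draw it out from under the spout, lift it clear of the bench and tilt it, well down towards its bevelled corner, until all five pins have slid together into that corner. Finish holding it like that in the gripper, still and clearly tilted with the bevelled corner lowest (do not set it down or let go), with no pin spilled and the other things on the bench left where they are.

Things in the scene. Friction and masses are not known exactly. Their poses are not given: they have to be found in the camera images.
- dispenser: Grey bench dispenser, fixed. Origin on the bench under its middle, z up; the spout faces its -x. Open steel channel on y = 0, sloping 28 degrees to the spout; top end at x = 100, height 205 mm. Shaft (12 mm) at x = -80, height 100 mm, from y = -31 to -171 mm, passes over the tote's end. Post at x = -80, y = -146 mm, 125 mm high.
- spout (a point): Centre of the spout's mouth, 75 mm over the bench, at the dispenser's x = -107 mm, where pins fall. The hood round it spans x = -84 to -128 mm, y = +-23 mm, height 76 to 134 mm; the channel's underside, 71 mm over the bench, overhangs the tote's end, so the tote must be drawn to -x before it is lifted.
- lever_hinge (a point): Point on the lever's axis, in the plane of the lever's arm, 100 mm over the bench; the axis runs along the dispenser's y.
- lever_grip (a point): Centre of the lever's black cross bar (18 mm diameter, 60 mm long, along the dispenser's y), 130 mm from lever_hinge; moves with the lever. At rest the arm leans to the dispenser's -x and up at 45 degrees (bar 192 mm over the bench); at the stop the arm is level (bar 100 mm over the bench, 38 mm further to -x). It can be pressed down from above along this arc.
- lever (a joint): Lever angle in rad: 0 at rest (up), 0.8 at its lower stop. A spring returns it; the push at the cross bar is about 3 N at rest and 7 N at the stop. It lifts a gate: all pins are out within about 1.5 s with the lever at its stop. It may be pressed again if a pin stays behind.
- tote: White plastic tote, loose, 200 x 140 x 45 mm, walls and floor 4 mm, 0.2 to 0.37 kg. Origin: centre of its underside; x along its length, z up. The corner at -x, +y is bevelled (35 mm off each side), the others square. Starts with its +x end under the spout, x within 0.3 rad of the dispenser's. Slippery inside: pins slide from a slope of 10 to 17 degrees, along a wall they need more.
- tote_grip (a point): Centre of the tote's bar handle, 105 mm above its underside: flat-sided bar along the tote's x, 64 mm long, 12 mm wide (grip it across, along the tote's y), 20 mm high, on two posts 12 mm square, 52 mm apart. Friction about 0.6.
- tote_corner (a point): Point on the tote's inner floor at the middle of the bevelled corner's wall (tote x = -80 mm, y = +50 mm, z = 4 mm).
- pin0: Steel dowel pin, 14 mm diameter, 20 mm long, 24 g; origin at its centre, its y axis along its length. Starts lying across the dispenser's channel behind the gate. (lowest of the five)
- pin1: Steel dowel pin, 14 mm diameter, 20 mm long, 24 g; origin at its centre, its y axis along its length. Starts lying across the dispenser's channel behind the gate.
- pin2: Steel dowel pin, 14 mm diameter, 20 mm long, 24 g; origin at its centre, its y axis along its length. Starts lying across the dispenser's channel behind the gate.
- pin3: Steel dowel pin, 14 mm diameter, 20 mm long, 24 g; origin at its centre, its y axis along its length. Starts lying across the dispenser's channel behind the gate.
- pin4: Steel dowel pin, 14 mm diameter, 20 mm long, 24 g; origin at its centre, its y axis along its length. Starts lying across the dispenser's channel behind the gate.
- driver: Bystander: red and black cordless driver lying on its side, 185 x 140 mm, right of the work.
- bottle: Bystander: blue drink bottle, 68 mm diameter, 170 mm tall, far right.
- can: Bystander: small can, 52 mm diameter, 70 mm tall, on the bench left of the dispenser. Origin under its middle.
- wrench: Bystander: steel wrench 170 mm long, near right.
- panel: Bystander: flat aluminium enclosure panel 220 x 160 x 24 mm, left.
- screwdriver: Bystander: screwdriver 200 mm long, near left.
- collar: Bystander: steel shaft collar, 44 mm diameter, 16 mm high, lying right of the lever.

How it is judged:
On the way, in this order (a step that is already met when the one before it is completed fails the run):
1. the lever is pressed down to its stop (value of joint lever above 0.74 rad), for 0.1 s.
2. the lever is back up and all five pins lie in the tote (value of joint lever below 0.06 rad and z of pin0 in the frame of tote between 0.005 and 0.05 m and x of pin0 in the frame of tote between -0.1 and 0.1 m and y of pin0 in the frame of tote between -0.07 and 0.07 m and z of pin1 in the frame of tote between 0.005 and 0.05 m and x of pin1 in the frame of tote between -0.1 and 0.1 m and y of pin1 in the frame of tote between -0.07 and 0.07 m and z of pin2 in the frame of tote between 0.005 and 0.05 m and x of pin2 in the frame of tote between -0.1 and 0.1 m and y of pin2 in the frame of tote between -0.07 and 0.07 m and z of pin3 in the frame of tote between 0.005 and 0.05 m and x of pin3 in the frame of tote between -0.1 and 0.1 m and y of pin3 in the frame of tote between -0.07 and 0.07 m and z of pin4 in the frame of tote between 0.005 and 0.05 m and x of pin4 in the frame of tote between -0.1 and 0.1 m and y of pin4 in the frame of tote between -0.07 and 0.07 m), for 0.2 s.
At the end, for the whole second after the job is handed in: All five pins rest in the tote, centres within 70 mm of tote_corner; the gripper holds the tote still, tilted 15 to 60 degrees, its x axis rising and its y axis falling by 4 degrees or more, tote_corner over 20 mm above the bench, touching neither bench nor dispenser; lever up (all of step 2 and distance between each of pin0, pin1, pin2, pin3, pin4 and tote_corner below 0.07 m and angle between tote's own z axis and vertical between 0.26 and 1.05 rad and angle between tote's own x axis and vertical below 1.5 rad and angle between tote's own y axis and vertical above 1.64 rad and height (world z) of tote_corner above 0.02 m and contact force between tote and the fingers above 2 N and contact force between tote and table below 0.3 N and contact force between tote and dispenser below 0.3 N and linear speed of tote below 0.03 m/s and linear speed of each of pin0, pin1, pin2, pin3, pin4 below 0.05 m/s); the arm keeps its last pose, push and grip.
It fails at once if a bystander is moved by more than 40 mm (distance of any of driver, bottle, can, wrench, panel, screwdriver, collar from where it was at the start of the episode above 0.04 m).
It also fails if it takes over 59 s, if anything falls off the work surface, if the arm or the gripper's body presses on something with over 40 N, if the wrist force passes 120 N, or if a joint passes its speed limit or range.

## Working session

There is one attempt and no reset: what is moved stays moved. The work goes in short steps, Python scripts to look and compute and a tool call to move; the robot and the scene stay as the last step left them, time stands still between calls to the robot, and variables do not carry over. Pictures are saved under pics/ and viewed, at most 10 in all, crops included, and the job is handed in when it is done.

Besides the shell and the picture viewer there is one more tool, called after "Emit:" as a command line: name --argument value ..., lists and objects as JSON in quotes. play_rows: Moves the arm, as the interface text tells. Its arguments: {"type":"object","properties":{"xyz":{"type":"array","items":{"type":"array","items":{"type":"number"}}},"rot":{"type":"array","items":{"type":"array","items":{"type":"number"}}},"grip":{"type":"array","items":{"type":"number"}}},"required":["xyz","rot","grip"]}

```bash
mkdir -p pics
python3 - <<'E'
from bench import readout, vision, ctrl
import numpy as np, cv2
o=readout.get_obs(); print(o['eef_pos'],o['eef_rot'],o['time_s'],o['opening'],o['wrist_force'])
for n in ['top','scene']:
    c=vision.camera(n); np.savez(f'{n}.npz',**c)
    cv2.imwrite(f'pics/{n}0.png',cv2.resize(c['color'][:,:,::-1],(800,600)))
    print(n,c['camera_matrix'],c['extrinsics'])
E
```

```text
[ 0.22319053 -0.52930266  0.22248523] [-8.71686170e-04  9.80185358e-01  1.98080550e-01  1.04480125e-05] 0.0 0.9972746814580243 [ 0.36774708  0.34865464 -0.66816402]
top [[488.21541978   0.         258.94412773]
 [  0.         488.21541978 190.77836456]
 [  0.           0.           1.        ]] [[ 1.41693581e-02 -9.81463526e-01  1.91124507e-01  2.44093388e-01]
 [-9.99889803e-01 -1.47545365e-02 -1.63894556e-03 -6.42822750e-03]
 [ 4.42851880e-03 -1.91080222e-01 -9.81564433e-01  1.71778297e+00]
 [ 0.00000000e+00  0.00000000e+00  0.00000000e+00  1.00000000e+00]]
scene [[464.03710608   0.         264.58460875]
 [  0.         464.03710608 191.89756353]
 [  0.           0.           1.        ]] [[-0.0354329   0.53108023 -0.84658035  1.60280245]
 [ 0.99936419  0.01546698 -0.03212473  0.06093188]
 [-0.00396677 -0.84718036 -0.53129061  0.81727113]
 [ 0.          0.          0.          1.        ]]
```

View pics/top0.png

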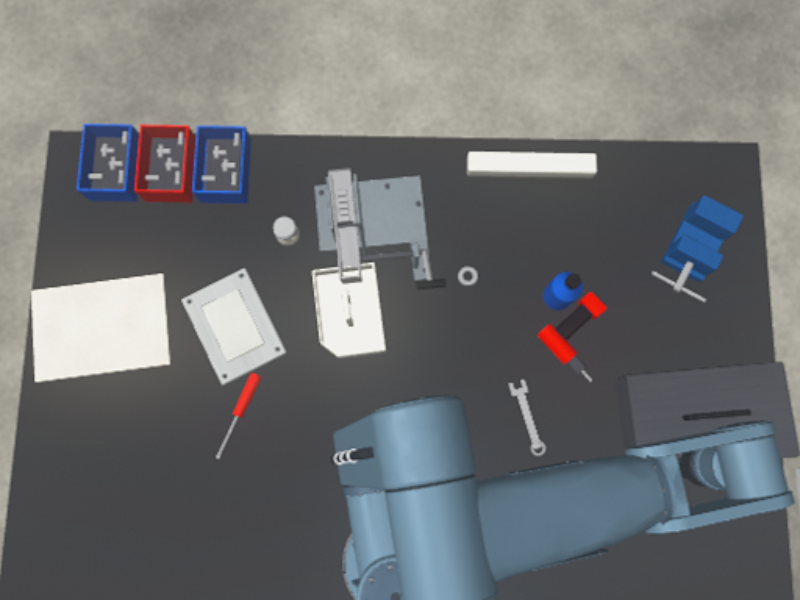

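View pics/scene0.png

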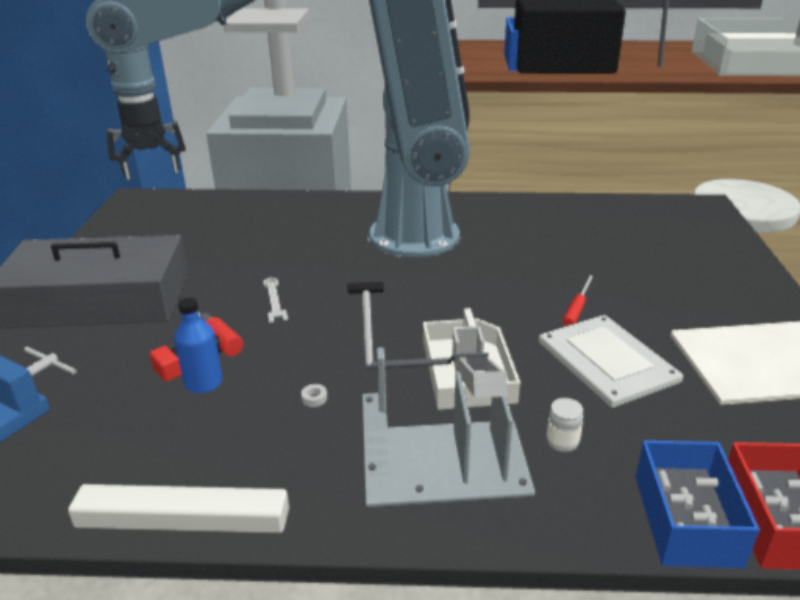

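The top view shows the dispenser at about (360,220), the tote at (348,310) with its bevelled corner at (330,350) and handle at (348,308), and the lever bar at (432,283). The scene view shows the lever bar at (366,287). Next I'll measure these from depth.

```bash
cat > h.py <<'E'
import numpy as np
def cloud(c,E=None):
    K=c['camera_matrix'];E=c['extrinsics'] if E is None else E;d=c['depth']
    v,u=np.mgrid[:d.shape[0],:d.shape[1]]
    P=np.stack([(u-K[0,2])*d/K[0,0],(v-K[1,2])*d/K[1,1],d],-1)
    P=P@E[:3,:3].T+E[:3,3]; P[d==0]=np.nan
    return P
def ax(p):
    m=np.median(p,0);u,s,w=np.linalg.svd(p[:,:2]-p[:,:2].mean(0),full_matrices=False)
    return w[0]*np.sign(w[0][np.argmax(abs(w[0]))])
E
python3 - <<'E'
import numpy as np, cv2
from h import *
for n in ['top','scene']:
    c=np.load(n+'.npz');P=cloud(c);C=c['color'].astype(int);z=P[...,2]
    print(n)
    box=lambda x0,x1,y0,y1,z0,z1:(P[...,0]>x0)&(P[...,0]<x1)&(P[...,1]>y0)&(P[...,1]<y1)&(z>z0)&(z<z1)
    def rep(l,m):
        p=P[m]
        if len(p)>3: print(l,len(p),'mean',p.mean(0).round(4),'min',p.min(0).round(3),'max',p.max(0).round(3),'axis',ax(p).round(3), 'ang',round(np.arctan2(ax(p)[1],ax(p)[0]),3))
    rep('bar',box(.4,.8,-.3,.0,.15,.25)&(C.max(-1)<70))
    rep('armall',box(.4,.9,-.3,-.02,.11,.25))
    rep('handle',box(.45,.63,-.1,.3,.085,.125)&(C.min(-1)>100))
    t=box(.42,.7,0.0,.3,.035,.052)&(C.min(-1)>150)
    rep('rim',t); 
    if t.sum()>5:
        r=cv2.minAreaRect((P[t][:,:2]*1000).astype(np.float32)); print(r, cv2.boxPoints(r).round())
    b=box(.6,.95,-.15,.3,.002,.02)
    rep('base',b); r=cv2.minAreaRect((P[b][:,:2]*1000).astype(np.float32)); print(r)
    rep('channel',box(.6,.95,.0,.3,.12,.215))
E
```

```text
top
bar 96 mean [ 0.5713 -0.0608  0.1995] min [ 0.563 -0.089  0.191] max [ 0.584 -0.031  0.208] axis [-0.135  0.991] ang 1.706
armall 207 mean [ 0.6028 -0.0522  0.1707] min [ 0.563 -0.089  0.111] max [ 0.674 -0.021  0.208] axis [0.959 0.283] ang 0.287
handle 97 mean [0.5532 0.1183 0.1123] min [0.51  0.089 0.087] max [0.627 0.133 0.124] axis [0.998 0.057] ang 0.057
rim 232 mean [0.5402 0.1198 0.0442] min [0.44  0.037 0.036] max [0.7   0.273 0.052] axis [0.949 0.316] ang 0.321
((586.7232055664062, 132.4733428955078), (316.575927734375, 172.24505615234375), 22.662229537963867) [[407. 151.]
 [474.  -8.]
 [766. 114.]
 [700. 273.]]
base 4937 mean [0.7723 0.0638 0.0076] min [ 0.6   -0.15   0.002] max [0.95 0.3  0.02] axis [-0.039  0.999] ang 1.61
((774.9597778320312, 75.20222473144531), (449.4642639160156, 349.8256530761719), 89.9947509765625)
channel 814 mean [0.7488 0.1262 0.1504] min [0.6   0.083 0.12 ] max [0.831 0.169 0.209] axis [0.987 0.161] ang 0.161
scene
bar 155 mean [ 0.5766 -0.059   0.198 ] min [ 0.565 -0.089  0.185] max [ 0.587 -0.029  0.206] axis [-0.128  0.992] ang 1.699
armall 426 mean [ 0.6109 -0.052   0.1646] min [ 0.565 -0.089  0.11 ] max [ 0.679 -0.022  0.206] axis [0.967 0.254] ang 0.257
handle 235 mean [0.5811 0.1128 0.1082] min [0.508 0.087 0.085] max [0.622 0.129 0.125] axis [ 0.997 -0.074] ang -0.074
rim 364 mean [0.5358 0.1122 0.0443] min [0.436 0.036 0.035] max [0.652 0.202 0.051] axis [0.968 0.25 ] ang 0.253
((541.885986328125, 118.6141128540039), (205.580078125, 140.87351989746094), 8.55029582977295) [[430. 173.]
 [451.  34.]
 [654.  64.]
 [633. 204.]]
base 12164 mean [0.8023 0.0688 0.007 ] min [ 0.6   -0.15   0.002] max [0.95 0.3  0.02] axis [0.162 0.987] ang 1.408
((775.0030517578125, 75.0069580078125), (349.8721008300781, 449.9319152832031), 0.014794998802244663)
channel 1075 mean [0.7581 0.1239 0.1576] min [0.6   0.081 0.12 ] max [0.832 0.169 0.208] axis [0.99  0.143] ang 0.143
```

```bash
cat >> h.py <<'E'
from scipy.spatial.transform import Rotation as Ro
def Rq(q): return Ro.from_quat([q[1],q[2],q[3],q[0]])
def down(yaw):  # tool x at yaw, z down
    return Ro.from_euler('z',yaw)*Ro.from_euler('x',np.pi)
def rel(o,p,R):
    R0=Rq(o['eef_rot']); d=R0.inv().apply(np.array(p)-o['eef_pos'])*1000
    return d.round(1), (R0.inv()*R).as_rotvec().round(4)
E
python3 - <<'E'
from bench import readout, ctrl
from h import *
o=readout.get_obs(); print(ctrl.tips_ahead)
print(rel(o,[.574,-.06,.25],down(.14)))
P=cloud(np.load('scene.npz'));C=np.load('scene.npz')['color']
m=(P[...,0]>.5)&(P[...,0]<.585)&(abs(P[...,1]-.119)<.03)&(P[...,2]>.085)&(P[...,2]<.125)
p=P[m];print(len(p),p.mean(0),p.min(0),p.max(0),ax(p))
P=cloud(np.load('top.npz'))
m=(P[...,0]>.5)&(P[...,0]<.59)&(abs(P[...,1]-.119)<.03)&(P[...,2]>.1)&(P[...,2]<.125)
p=P[m];print(len(p),p.mean(0),p.min(0),p.max(0),ax(p))
E
```

```text
0.019
(array([ 505.5, -296.3,  -26.8]), array([-1.700e-03, -1.000e-04,  2.589e-01]))
72 [0.53664892 0.11561766 0.11335874] [0.50806162 0.10773278 0.08546456] [0.56861047 0.12516127 0.12196744] [0.98368185 0.17991669]
75 [0.54199635 0.11820569 0.11420982] [0.51128474 0.10986773 0.10220167] [0.57451134 0.12840066 0.12394056] [0.98994579 0.14144729]
```

Emit:
play_rows --xyz '[[20,-10,-50],[70,-40,-55],[120,-70,-55],[170,-100,-55],[220,-130,-55],[275,-160,-55],[330,-193,-50],[385,-225,-40],[440,-258,-30],[500,-293,-27]]' --rot '[[0,0,0.03],[0,0,0.06],[0,0,0.1],[0,0,0.13],[0,0,0.16],[0,0,0.2],[0,0,0.23],[0,0,0.26],[0,0,0.26],[0,0,0.26]]' --grip '[0,0,0,0,0,0,0,0,0,0]'

```text
time_s: 1.35
eef_pos: [0.5627, -0.0743, 0.2501]
eef_rot: [-0.0, 0.998, 0.069, -0.001]
wrist_force: [-0.0, -1.1, -0.2]
opening: -0.0
grasp_force: 0.0
```

Run:
```python
from bench import readout, ctrl
from h import *
o=readout.get_obs(); print(o['time_s'],o['eef_pos'],o['wrist_force'],o['opening'])
import numpy as np
# arc from rest to stop: bar centre rel
for a in np.linspace(0,.82,6):
    th=np.pi/4-a
    b=np.array([.574,-.06,.192])+.13*((np.cos(th)-np.cos(np.pi/4))*np.r_[-np.cos(.14),-np.sin(.14),0]+np.r_[0,0,np.sin(th)-np.sin(np.pi/4)])
    print(a.round(2),b.round(4),rel(o,b+[0,0,.028],down(.14)))
```

```text
1.35 [ 0.5627358  -0.07433178  0.25005317] [-0.0144567  -1.1344696  -0.18542811] -9.324482398194291e-06
0.0 [ 0.574 -0.06   0.192] (array([ 13.2, -12.6,  30. ]), array([-0.0005,  0.0013, -0.0012]))
0.16 [ 0.5604 -0.0619  0.1758] (array([ -0.6, -12.6,  46.3]), array([-0.0005,  0.0013, -0.0012]))
0.33 [ 0.5495 -0.0634  0.1575] (array([-11.5, -12.6,  64.6]), array([-0.0005,  0.0013, -0.0012]))
0.49 [ 0.5418 -0.0645  0.1377] (array([-19.3, -12.6,  84.4]), array([-0.0005,  0.0013, -0.0012]))
0.66 [ 0.5374 -0.0652  0.1169] (array([-23.7, -12.5, 105.2]), array([-0.0005,  0.0013, -0.0012]))
0.82 [ 0.5364 -0.0653  0.0956] (array([-24.7, -12.5, 126.5]), array([-0.0005,  0.0013, -0.0012]))
```

Emit:
play_rows --xyz '[[4,-5,15],[4,-5,28],[-3,-5,38],[-9,-5,46],[-20,-5,65],[-28,-5,84],[-32,-5,105],[-33,-5,122],[-33,-5,129],[-33,-5,129]]' --rot '[[0,0,0],[0,0,0],[0,0,0],[0,0,0],[0,0,0],[0,0,0],[0,0,0],[0,0,0],[0,0,0],[0,0,0]]' --grip '[0,0,0,0,0,0,0,0,0,0]'

```text
time_s: 2.6
eef_pos: [0.5289, -0.0762, 0.1219]
eef_rot: [-0.0, 0.998, 0.069, -0.0]
wrist_force: [0.6, -0.1, 0.5]
opening: -0.003
grasp_force: 0.0
```

Run:
```python
from bench import readout, vision
import cv2,numpy as np
c=vision.camera('scene');cv2.imwrite('pics/s1.png',cv2.resize(c['color'][130:300,200:360,::-1],None,fx=4,fy=3.5))
o=readout.get_obs(); print(o['time_s'],o['eef_pos'],o['wrist_force'])
```

```text
2.65 [ 0.52934266 -0.07620148  0.12248331] [-0.90056859 -0.66678426 -0.27024318]
```

View pics/s1.png

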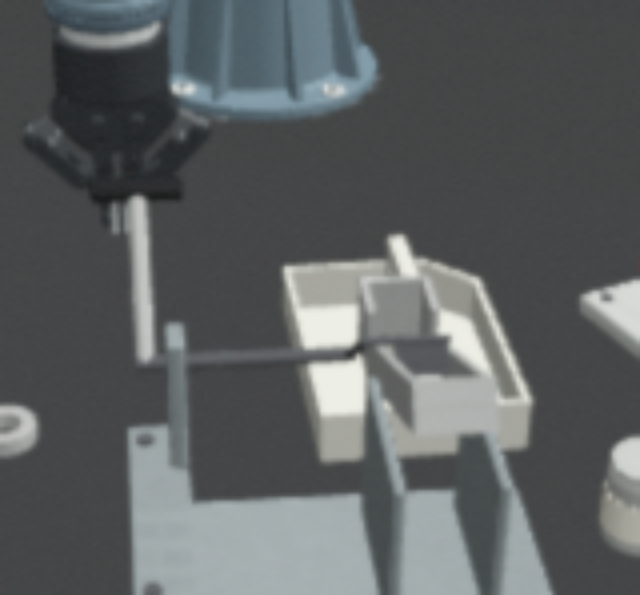

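The press missed: the fingers came down on the -x side of the bar, because the previous move ended short of its commanded pose. I'll back off, go up and come over the bar again.

Emit:
play_rows --xyz '[[-15,0,0],[-15,0,-30],[-15,-5,-70],[-15,-10,-110],[-5,-10,-125],[20,-10,-125],[46,-10,-125],[46,-10,-120],[46,-10,-113],[46,-10,-113]]' --rot '[[0,0,0],[0,0,0],[0,0,0],[0,0,0],[0,0,0],[0,0,0],[0,0,0],[0,0,0],[0,0,0],[0,0,0]]' --grip '[0,0,0,0,0,0,0,0,0,0]'

```text
time_s: 3.9
eef_pos: [0.5717, -0.0596, 0.2341]
eef_rot: [-0.0, 0.998, 0.069, -0.001]
wrist_force: [-0.2, -0.1, 0.3]
opening: -0.001
grasp_force: 0.0
```

Run:
```python
from bench import readout, vision
from h import *
c=vision.camera('scene')
o=readout.get_obs(); print(o['time_s'],o['eef_pos'],o['wrist_force'])
P=cloud(c);C=c['color'];m=(P[...,0]>.4)&(P[...,0]<.7)&(abs(P[...,1]+.06)<.04)&(P[...,2]>.12)&(P[...,2]<.203)&(C.max(-1)<70)
p=P[m];print(len(p),p.mean(0),p.min(0),p.max(0))
for a in np.linspace(0,.82,6):
    th=np.pi/4-a
    b=np.array([.575,-.06,.192])+.13*((np.cos(th)-np.cos(np.pi/4))*np.r_[-np.cos(.14),-np.sin(.14),0]+np.r_[0,0,np.sin(th)-np.sin(np.pi/4)])
    print(a.round(2),b.round(4),rel(o,b+[0,0,.028],down(.14)))
```

```text
3.95 [ 0.57208015 -0.05971677  0.23462564] [ 0.72659044 -0.23397089  0.10251568]
138 [ 0.57698023 -0.05837384  0.19729715] [ 0.56274442 -0.0883934   0.18680565] [ 0.58402578 -0.02856751  0.20285715]
0.0 [ 0.575 -0.06   0.192] (array([ 2.9,  0.7, 14.6]), array([-0.0004,  0.0011, -0.0015]))
0.16 [ 0.5614 -0.0619  0.1758] (array([-10.9,   0.7,  30.9]), array([-0.0004,  0.0011, -0.0015]))
0.33 [ 0.5505 -0.0634  0.1575] (array([-21.8,   0.7,  49.2]), array([-0.0004,  0.0011, -0.0015]))
0.49 [ 0.5428 -0.0645  0.1377] (array([-29.6,   0.8,  69. ]), array([-0.0004,  0.0011, -0.0015]))
0.66 [ 0.5384 -0.0652  0.1169] (array([-34. ,   0.8,  89.8]), array([-0.0004,  0.0011, -0.0015]))
0.82 [ 0.5374 -0.0653  0.0956] (array([-35. ,   0.8, 111.1]), array([-0.0004,  0.0011, -0.0015]))
```

Emit:
play_rows --xyz '[[6,1,8],[6,1,14],[0,1,22],[-6,1,31],[-12,1,40],[-17,1,49],[-22,1,59],[-25,1,69],[-28,1,79],[-29,1,89]]' --rot '[[0,0,0],[0,0,0],[0,0,0],[0,0,0],[0,0,0],[0,0,0],[0,0,0],[0,0,0],[0,0,0],[0,0,0]]' --grip '[0,0,0,0,0,0,0,0,0,0]'

```text
time_s: 5.2
eef_pos: [0.5284, -0.0661, 0.1435]
eef_rot: [-0.0, 0.997, 0.07, -0.019]
wrist_force: [-66.1, -12.5, 31.6]
opening: 0.004
grasp_force: 34.8
```

Emit:
play_rows --xyz '[[-1,0,7],[-1,0,14],[-1,0,20],[-1,0,23],[-1,0,24],[-1,0,24],[-1,0,24],[-1,0,24],[-1,0,24],[-1,0,24]]' --rot '[[0,0,0],[0,0,0],[0,0,0],[0,0,0],[0,0,0],[0,0,0],[0,0,0],[0,0,0],[0,0,0],[0,0,0]]' --grip '[0,0,0,0,0,0,0,0,0,0]'

```text
time_s: 6.45
eef_pos: [0.5196, -0.0668, 0.1135]
eef_rot: [-0.002, 0.997, 0.07, -0.027]
wrist_force: [-70.9, -21.1, 16.2]
opening: 0.004
grasp_force: 30.5
```

Run:
```python
from bench import readout, vision
import cv2,numpy as np
c=vision.camera('scene');cv2.imwrite('pics/s2.png',cv2.resize(c['color'][130:300,200:360,::-1],None,fx=4,fy=3.5))
o=readout.get_obs(); print(o['time_s'],o['eef_pos'],o['wrist_force'])
```

```text
6.5 [ 0.51961842 -0.06678759  0.11347034] [-69.8707933  -21.13576614  17.01747487]
```

View pics/s2.png

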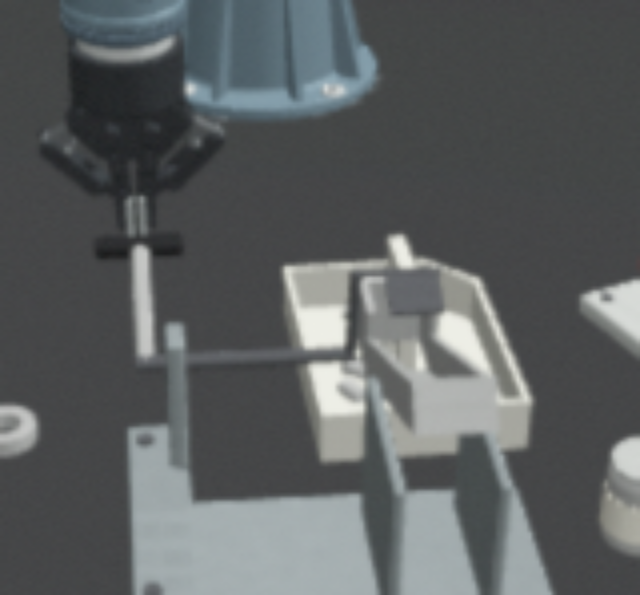

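The lever is down, the gate is up and pins are visible in the tote. The fingers are wedged on the -x side of the bar at about (138,240), so I'll check the lever angle and the pins.

Run:
```python
from bench import readout, vision
from h import *
import cv2
c=vision.camera('scene')
P=cloud(c);C=c['color'];m=(P[...,0]>.4)&(P[...,0]<.7)&(abs(P[...,1]+.06)<.05)&(P[...,2]>.06)&(P[...,2]<.203)&(C.max(-1)<60)
m[:,:]=m; v,u=np.where(m);k=(v>193)&(v<206)&(u<250);p=P[v[k],u[k]];print(len(p),np.median(p,0),p.min(0),p.max(0))
t=vision.camera('top');cv2.imwrite('pics/t2.png',cv2.resize(t['color'][100:240,190:310,::-1],None,fx=5,fy=4.2))
```

```text
112 [ 0.54051291 -0.0645976   0.12552215] [ 0.52098809 -0.09112746  0.11344737] [ 0.54986864 -0.03335943  0.13392159]
```

View pics/t2.png

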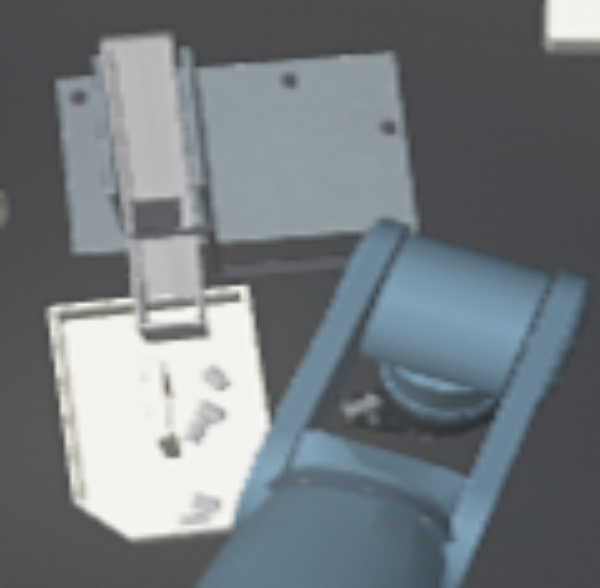

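The bar is at about 0.63 rad, not at the stop, although all the pins have left the channel. I'll back off and press again with the tip inboard of the bar, in the notch between the bar and its arm, so it can't slip off.

Emit:
play_rows --xyz '[[-20,0,0],[-45,0,0],[-65,0,0],[-65,0,-30],[-65,0,-70],[-65,0,-110],[-65,0,-140],[-30,0,-150],[0,0,-150],[0,0,-150]]' --rot '[[0,0,0],[0,0,0],[0,0,0],[0,0,0],[0,0,0],[0,0,0],[0,0,0],[0,0,0],[0,0,0],[0,0,0]]' --grip '[0,0,0,0,0,0,0,0,0,0]'

```text
time_s: 7.85
eef_pos: [0.5444, -0.0647, 0.2716]
eef_rot: [-0.0, 0.998, 0.07, -0.0]
wrist_force: [0.4, -0.6, 0.1]
opening: 0.0
grasp_force: 0.0
```

Run:
```python
from bench import readout, vision
from h import *
c=vision.camera('scene')
o=readout.get_obs(); print(o['time_s'],o['eef_pos'],o['wrist_force'],o['eef_rot'])
P=cloud(c);C=c['color'];m=(P[...,0]>.4)&(P[...,0]<.7)&(abs(P[...,1]+.06)<.04)&(P[...,2]>.12)&(P[...,2]<.208)&(C.max(-1)<70)
p=P[m];print(len(p),p.mean(0),p.min(0),p.max(0))
m=(P[...,0]>.585)&(P[...,0]<.66)&(abs(P[...,1]+.05)<.03)&(P[...,2]>.1)&(P[...,2]<.19)
p=P[m];
for x in (.59,.6,.61,.62): 
    k=abs(p[:,0]-x)<.005; print(x,k.sum(),p[k].mean(0).round(4),p[k][:,1].min(),p[k][:,1].max())
H=np.r_[.573,-.059,.1]+.092*np.r_[np.cos(.14),np.sin(.14),0]
for a in np.linspace(0,.8,6):
    th=np.pi/4-a
    b=H+.11*np.r_[-np.cos(th)*np.cos(.14),-np.cos(th)*np.sin(.14),np.sin(th)]
    print(a.round(2),rel(o,b+[0,0,.025],down(.14)))
```

```text
7.9 [ 0.54331551 -0.06466019  0.27128749] [ 0.18548207  0.9785561  -0.13113583] [-2.07278227e-04  9.97569265e-01  6.96785465e-02 -6.46770907e-04]
155 [ 0.57671492 -0.05899201  0.19803628] [ 0.56582692 -0.08870039  0.18613813] [ 0.58455329 -0.02868549  0.20546287]
0.59 26 [ 0.5905 -0.0568  0.1806] -0.062039676826016736 -0.051364814990793754
0.6 28 [ 0.6003 -0.0564  0.171 ] -0.06154637048259564 -0.05069578240105014
0.61 23 [ 0.6102 -0.0546  0.1615] -0.0611276131218011 -0.05024850750282545
0.62 23 [ 0.6197 -0.0528  0.1506] -0.05801772731994171 -0.047566033917351154
0.0 (array([44.5, -1.5, 68.5]), array([-0.0005,  0.0013, -0.0005]))
0.16 (array([33.1, -1.4, 81.9]), array([-0.0005,  0.0013, -0.0005]))
0.32 (array([24. , -1.4, 96.9]), array([-0.0005,  0.0013, -0.0005]))
0.48 (array([ 17.4,  -1.4, 113.2]), array([-0.0005,  0.0013, -0.0005]))
0.64 (array([ 13.5,  -1.4, 130.3]), array([-0.0005,  0.0013, -0.0005]))
0.8 (array([ 12.4,  -1.4, 147.9]), array([-0.0005,  0.0013, -0.0005]))
```

Emit:
play_rows --xyz '[[20,-1,10],[44,-1,25],[44,-1,40],[44,-1,50],[44,-1,56],[44,-1,62],[44,-1,68],[40,-1,73],[36,-1,78],[33,-1,82]]' --rot '[[0,0,0],[0,0,0],[0,0,0],[0,0,0],[0,0,0],[0,0,0],[0,0,0],[0,0,0],[0,0,0],[0,0,0]]' --grip '[0,0,0,0,0,0,0,0,0,0]'

```text
time_s: 9.15
eef_pos: [0.5757, -0.0593, 0.1904]
eef_rot: [0.0, 0.998, 0.069, -0.0]
wrist_force: [-4.1, 1.1, 6.9]
opening: -0.003
grasp_force: 3.7
```

Run:
```python
from bench import readout
from h import *
o=readout.get_obs(); print(o['time_s'],o['eef_pos'],o['wrist_force'],o['torque'])
```

```text
9.15 [ 0.57572359 -0.0593233   0.19044806] [-4.11498868  1.08732726  6.86304944] [0.16960662 0.71673008 0.01880566]
```

Emit:
play_rows --xyz '[[-5,0,7],[-9,0,15],[-13,0,23],[-16,0,31],[-18,0,40],[-20,0,48],[-21,0,57],[-21,0,65],[-21,0,68],[-21,0,68]]' --rot '[[0,0,0],[0,0,0],[0,0,0],[0,0,0],[0,0,0],[0,0,0],[0,0,0],[0,0,0],[0,0,0],[0,0,0]]' --grip '[0,0,0,0,0,0,0,0,0,0]'

```text
time_s: 10.4
eef_pos: [0.5546, -0.0623, 0.1215]
eef_rot: [-0.0, 0.998, 0.069, -0.001]
wrist_force: [-2.8, 0.3, 6.8]
opening: -0.002
grasp_force: 2.7
```

Run:
```python
from bench import readout, vision
from h import *
c=vision.camera('scene')
o=readout.get_obs(); print(o['time_s'],o['eef_pos'],o['wrist_force'],o['torque'])
P=cloud(c);C=c['color'];m=(P[...,0]>.45)&(P[...,0]<.7)&(abs(P[...,1]+.06)<.04)&(P[...,2]>.08)&(P[...,2]<.118)&(C.max(-1)<60)
p=P[m];print(len(p),p.mean(0),p.min(0),p.max(0))
m=(P[...,0]>.57)&(P[...,0]<.66)&(abs(P[...,1]+.05)<.03)&(P[...,2]>.08)&(P[...,2]<.19)
p=P[m]
for x in (.575,.59,.61,.63,.65): 
    k=abs(p[:,0]-x)<.005; print(x,k.sum(),p[k].mean(0).round(4))
```

```text
10.45 [ 0.55464225 -0.06227022  0.1216121 ] [-1.33436512  0.25847345  4.84096421] [-0.08109116  0.43133983 -0.04445392]<stdin>:6: RuntimeWarning: Mean of empty slice.
  ret = um.true_divide(
Traceback (most recent call last):
ValueError: zero-size array to reduction operation minimum which has no identity
```

Emit:
play_rows --xyz '[[0,0,3],[0,0,6],[0,0,9],[0,0,11],[0,0,13],[0,0,13],[0,0,13],[0,0,13],[0,0,13],[0,0,13]]' --rot '[[0,0,0],[0,0,0],[0,0,0],[0,0,0],[0,0,0],[0,0,0],[0,0,0],[0,0,0],[0,0,0],[0,0,0]]' --grip '[0,0,0,0,0,0,0,0,0,0]'

```text
time_s: 11.7
eef_pos: [0.5544, -0.0622, 0.1087]
eef_rot: [-0.0, 0.998, 0.069, -0.001]
wrist_force: [-3.2, -0.4, 6.8]
opening: 0.002
grasp_force: 3.0
```

Run:
```python
from bench import readout, vision
from h import *
import cv2
c=vision.camera('scene')
o=readout.get_obs(); print(o['time_s'],o['eef_pos'],o['wrist_force'],o['torque'])
cv2.imwrite('pics/s3.png',cv2.resize(c['color'][130:300,200:360,::-1],None,fx=4,fy=3.5))
P=cloud(c);np.savez('s3.npz',**c)
for v in range(190,236,4): 
    i=np.where(c['color'][v,225:250].max(-1)<45)[0]
    print(v,P[v,235].round(4),c['color'][v,235])
```

```text
11.75 [ 0.55435923 -0.06223156  0.10868193] [-3.42566673 -1.34290827  6.97689069] [-0.06524639  0.64981066 -0.01406883]
190 [ 0.5629 -0.0569  0.1691] [42 45 46]
194 [ 0.5625 -0.0574  0.1564] [144 150 150]
198 [ 0.5637 -0.0577  0.1445] [109 113 113]
202 [ 0.5646 -0.0581  0.1322] [94 98 97]
206 [ 0.5636 -0.0587  0.1186] [174 175 173]
210 [ 0.5789 -0.0575  0.116 ] [196 197 195]
214 [ 0.5969 -0.0559  0.1155] [194 195 194]
218 [ 0.6109 -0.0547  0.1125] [195 196 194]
222 [ 0.6286 -0.0532  0.1123] [194 196 194]
226 [ 0.642  -0.0521  0.1094] [192 194 191]
230 [ 0.6555 -0.051   0.1067] [186 188 186]
234 [ 0.67   -0.0497  0.105 ] [83 84 87]
```

View pics/s3.png

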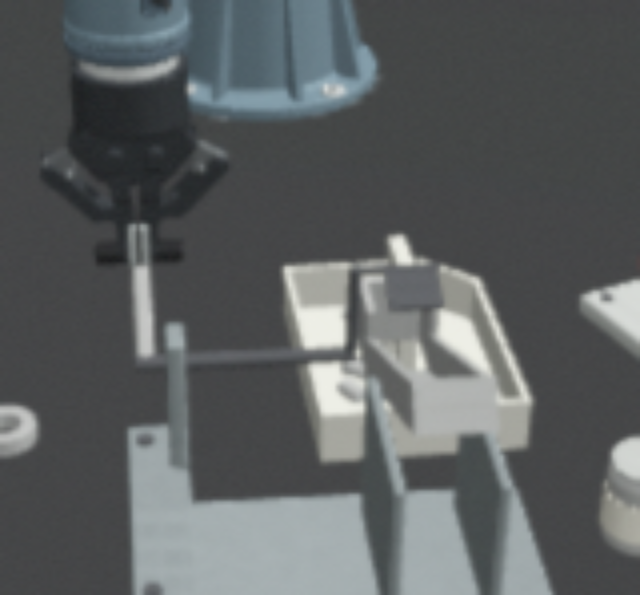

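The fingers sit on the arm at about (138,245), just inboard of the bar. The arm's slope gives about 0.66 rad and the force is only spring load, so I'll keep pressing.

Emit:
play_rows --xyz '[[0,0,3],[0,0,6],[0,0,9],[0,0,12],[0,0,15],[0,0,17],[0,0,19],[0,0,19],[0,0,19],[0,0,19]]' --rot '[[0,0,0],[0,0,0],[0,0,0],[0,0,0],[0,0,0],[0,0,0],[0,0,0],[0,0,0],[0,0,0],[0,0,0]]' --grip '[0,0,0,0,0,0,0,0,0,0]'

```text
time_s: 13.0
eef_pos: [0.5542, -0.0624, 0.0946]
eef_rot: [0.0, 0.998, 0.07, -0.002]
wrist_force: [-22.9, 2.4, 45.7]
opening: 0.002
grasp_force: 22.8
```

Run:
```python
from bench import readout, vision
from h import *
c=vision.camera('scene')
o=readout.get_obs(); print(o['time_s'],o['eef_pos'],o['wrist_force'],o['torque'])
P=cloud(c)
for v in range(194,236,4): 
    print(v,P[v,235].round(4),c['color'][v,235])
```

```text
13.05 [ 0.55416617 -0.06241891  0.09459358] [-22.55506196   2.35062488  44.45615206] [4.77608839e-01 3.89481746e+00 7.10375282e-04]
194 [ 0.5683 -0.0567  0.16  ] [43 45 45]
198 [ 0.561  -0.0581  0.1427] [105 111 110]
202 [ 0.5638 -0.0582  0.1317] [100 103 104]
206 [ 0.563  -0.0588  0.1182] [96 99 99]
210 [ 0.5624 -0.0594  0.1047] [167 169 167]
214 [ 0.5844 -0.0573  0.1068] [195 195 194]
218 [ 0.602  -0.0558  0.1062] [193 195 193]
222 [ 0.6211 -0.054   0.1069] [192 194 192]
226 [ 0.6409 -0.0522  0.1086] [187 190 188]
230 [ 0.6551 -0.051   0.1064] [180 183 181]
234 [ 0.6698 -0.0497  0.1048] [85 87 90]
```

Now at the stop: the arm is level and the force is 45 N. Now release along the arc.

Emit:
play_rows --xyz '[[1,0,-15],[2,0,-30],[4,0,-45],[7,0,-60],[12,0,-73],[20,0,-88],[30,0,-102],[37,0,-118],[37,0,-145],[37,0,-165]]' --rot '[[0,0,0],[0,0,0],[0,0,0],[0,0,0],[0,0,0],[0,0,0],[0,0,0],[0,0,0],[0,0,0],[0,0,0]]' --grip '[0,0,0,0,0,0,0,0,0,0]'

```text
time_s: 14.3
eef_pos: [0.5915, -0.0569, 0.2559]
eef_rot: [-0.0, 0.998, 0.069, -0.001]
wrist_force: [0.3, -1.0, 0.2]
opening: 0.003
grasp_force: 0.0
```

Run:
```python
from bench import readout, vision
from h import *
import cv2
c=vision.camera('scene');t=vision.camera('top')
o=readout.get_obs(); print(o['time_s'],o['eef_pos'],o['wrist_force'])
P=cloud(c);C=c['color'];m=(P[...,0]>.4)&(P[...,0]<.7)&(abs(P[...,1]+.06)<.04)&(P[...,2]>.12)&(P[...,2]<.208)&(C.max(-1)<70)
p=P[m];print('bar',len(p),p.mean(0))
for n,Q,cc in (('s',P,C),('t',cloud(t),t['color'])):
    m=(Q[...,0]>.48)&(Q[...,0]<.59)&(abs(Q[...,1]-.119)<.03)&(Q[...,2]>.1)&(Q[...,2]<.125)
    p=Q[m];print('handle',n,len(p),p.mean(0),p.min(0),p.max(0),ax(p))
    m=(Q[...,0]>.40)&(Q[...,0]<.62)&(abs(Q[...,1]-.119)<.11)&(Q[...,2]>.036)&(Q[...,2]<.052)&(cc.min(-1)>150)
    print(cv2.minAreaRect((Q[m][:,:2]*1000).astype(np.float32)))
a=cv2.resize(t['color'][150:235,190:260,::-1],(400,486));b=cv2.resize(C[170:260,260:340,::-1],(400,486))
cv2.imwrite('pics/s4.png',np.hstack([a,b]))
print(rel(o,[.541,.117,.20],down(.15)))
```

```text
14.4 [ 0.5927488  -0.05728253  0.25751968] [-0.4613439   0.35592414 -0.15325036]
bar 154 [ 0.57678659 -0.05911249  0.19801288]
handle s 65 [0.53868378 0.11645274 0.11579314] [0.51115619 0.10970464 0.10041951] [0.56755005 0.12525455 0.12111091] [0.9882028  0.15315101]
((533.8450927734375, 117.62579345703125), (187.9025115966797, 141.35621643066406), 8.341300010681152)
handle t 71 [0.54279684 0.11810221 0.11460101] [0.51161141 0.10941014 0.10134342] [0.57482877 0.12824713 0.12343408] [0.98898748 0.14799922]
((531.6166381835938, 154.59793090820312), (187.1248779296875, 65.33338928222656), 8.676980018615723)
(array([ -27.2, -179.8,   57.2]), array([ 0.0013, -0.0023, -0.0111]))
```

View pics/s4.png

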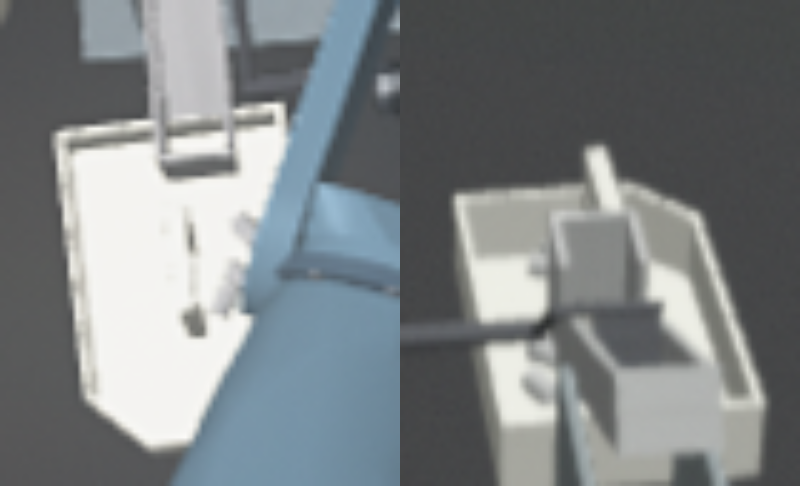

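The lever bar is back at its rest position. The pins lie in the tote's right half, at (245,230) and (230,285) in the left crop. The handle is at about (0.541, 0.117) with yaw 0.15. Moving over it now.

Emit:
play_rows --xyz '[[-5,-30,0],[-10,-70,0],[-15,-115,0],[-22,-155,0],[-27,-180,15],[-27,-180,35],[-27,-180,57],[-27,-180,57],[-27,-180,57],[-27,-180,57]]' --rot '[[0,0,0],[0,0,0],[0,0,-0.01],[0,0,-0.01],[0,0,-0.01],[0,0,-0.01],[0,0,-0.01],[0,0,-0.01],[0,0,-0.01],[0,0,-0.01]]' --grip '[0.3,0.8,0.8,0.8,0.8,0.8,0.8,0.8,0.8,0.8]'

```text
time_s: 15.65
eef_pos: [0.5409, 0.1173, 0.1991]
eef_rot: [0.0, 0.997, 0.074, 0.001]
wrist_force: [-0.1, -0.3, -0.2]
opening: 0.804
grasp_force: 0.0
```

Run:
```python
from bench import readout, vision
from h import *
import cv2
o=readout.get_obs(); c=vision.camera('wrist')
print(o['time_s'],o['eef_pos'],o['opening'])
T=np.eye(4);T[:3,:3]=Rq(o['eef_rot']).as_matrix();T[:3,3]=o['eef_pos']
P=cloud(c,T@c['hand_eye'])
m=(P[...,0]>.48)&(P[...,0]<.60)&(abs(P[...,1]-.119)<.03)&(P[...,2]>.095)&(P[...,2]<.125)&(c['color'].min(-1)>120)
p=P[m];print('handle',len(p),p.mean(0),p.min(0),p.max(0),ax(p))
q=(p.min(0)+p.max(0))/2
print(rel(o,[.5415,.1175,.105],down(.15)))
cv2.imwrite('pics/w5.png',c['color'][:,:,::-1])
```

```text
15.65 [0.5408793  0.11732581 0.19905274] 0.8040334833438779
handle 1419 [0.54805854 0.11857541 0.11460852] [0.51345904 0.10766995 0.09531626] [0.57683332 0.12845722 0.11744516] [0.98801319 0.15436951]
(array([ 0.5, -0.1, 94.1]), array([ 0.0002, -0.0014, -0.0014]))
```

View pics/w5.png

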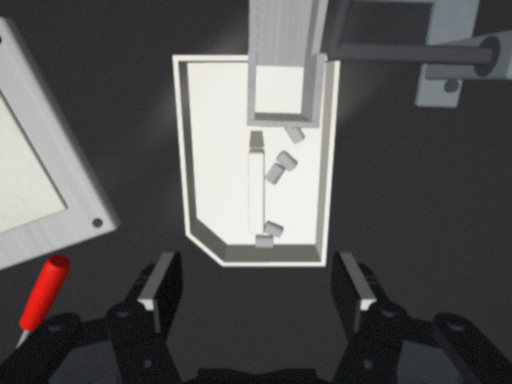

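The wrist view shows five pins in the tote, at (295,132), (287,159), (275,173), (273,230) and (264,241). The handle is centred at about (256,190). Descend and grip.

Emit:
play_rows --xyz '[[3,0,25],[3,0,50],[3,0,75],[3,0,94],[3,0,94],[3,0,94],[3,0,94],[3,0,94],[3,0,94],[3,0,94]]' --rot '[[0,0,0],[0,0,0],[0,0,0],[0,0,0],[0,0,0],[0,0,0],[0,0,0],[0,0,0],[0,0,0],[0,0,0]]' --grip '[0.8,0.8,0.8,0.8,0.8,0,0,0,0,0]'

```text
time_s: 16.95
eef_pos: [0.5438, 0.118, 0.105]
eef_rot: [0.0, 0.997, 0.074, 0.001]
wrist_force: [-1.2, -0.2, 6.0]
opening: 0.101
grasp_force: 58.9
```

Emit:
play_rows --xyz '[[-5,0,-1],[-14,0,-2],[-28,0,-2],[-43,0,-2],[-58,0,-2],[-73,0,-2],[-88,0,-2],[-100,0,-2],[-108,0,-2],[-110,0,-2]]' --rot '[[0,0,0],[0,0,0],[0,0,0],[0,0,0],[0,0,0],[0,0,0],[0,0,0],[0,0,0],[0,0,0],[0,0,0]]' --grip '[0,0,0,0,0,0,0,0,0,0]'

```text
time_s: 18.2
eef_pos: [0.4341, 0.1015, 0.1062]
eef_rot: [-0.0, 0.997, 0.074, 0.0]
wrist_force: [0.2, -0.2, -4.8]
opening: 0.099
grasp_force: 58.7
```

Emit:
play_rows --xyz '[[0,0,-5],[0,0,-15],[0,0,-30],[0,0,-50],[0,0,-70],[0,0,-90],[0,0,-110],[0,0,-130],[0,0,-145],[0,0,-150]]' --rot '[[0,0,0],[0,0,0],[0,0,0],[0,0,0],[0,0,0],[0,0,0],[0,0,0],[0,0,0],[0,0,0],[0,0,0]]' --grip '[0,0,0,0,0,0,0,0,0,0]'

```text
time_s: 19.45
eef_pos: [0.4351, 0.1016, 0.2576]
eef_rot: [0.0, 0.997, 0.074, 0.001]
wrist_force: [-0.3, 0.4, -4.6]
opening: 0.097
grasp_force: 58.6
```

Emit:
play_rows --xyz '[[0,0,0],[0,0,0],[0,0,0],[0,0,0],[0,0,0],[0,0,0],[0,0,0],[0,0,0],[0,0,0],[0,0,0]]' --rot '[[-0.02,0.02,0],[-0.06,0.06,0],[-0.1,0.1,0],[-0.14,0.14,0],[-0.18,0.18,0],[-0.22,0.22,0],[-0.26,0.26,0],[-0.3,0.3,0],[-0.33,0.33,0],[-0.34,0.34,0]]' --grip '[0,0,0,0,0,0,0,0,0,0]'

```text
time_s: 20.7
eef_pos: [0.4332, 0.102, 0.2546]
eef_rot: [0.155, 0.969, 0.073, 0.18]
wrist_force: [-0.5, -0.2, -5.0]
opening: 0.096
grasp_force: 58.7
```

Run:
```python
from bench import readout, vision
from h import *
import cv2
o=readout.get_obs(); c=vision.camera('wrist')
print(o['time_s'],o['eef_pos'],o['opening'],o['grasp_force'],o['q'],o['wrist_force'])
print(Rq(o['eef_rot']).as_matrix().round(3))
cv2.imwrite('pics/w6.png',c['color'][:,:,::-1])
```

```text
20.7 [0.43317874 0.10203256 0.25460063] 0.09572916800030529 58.732338056433946 [ 0.22376567 -0.32824334  2.0942018  -0.40706937  1.08529587  1.78342095] [-0.47960051 -0.2464098  -4.96704828]
[[ 0.925  0.085  0.371]
 [ 0.197 -0.941 -0.275]
 [ 0.325  0.327 -0.887]]
```

View pics/w6.png

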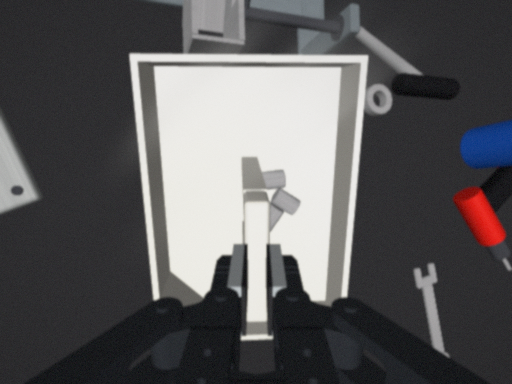

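The tote is drawn out, lifted and tilted. Three pins at (273,178), (285,200) and (275,218) look caught at the handle post. I'll roll the tilt towards the -x wall first, then swing it to the corner.

Run:
```python
from h import *
V=lambda *a:Ro.from_rotvec(a)
c=V(-.34,.34,0); A=V(.15,.45,0); B=V(-.45,.45,0)
print((c.inv()*A).as_rotvec().round(3),(A.inv()*B).as_rotvec().round(3))
for t in (A,B): print(np.degrees(t.magnitude()), t.as_matrix()[2])
```

```text
[0.477 0.107 0.101] [-0.58   0.007 -0.133]
27.177774536423 [-0.43331383  0.14443794  0.88959362]
36.46281080436279 [-0.4202342  -0.4202342   0.80424278]
```

Emit:
play_rows --xyz '[[0,0,0],[0,0,0],[0,0,0],[0,0,0],[0,0,0],[0,0,0],[0,0,0],[0,0,0],[0,0,0],[0,0,0]]' --rot '[[0.08,0.018,0.017],[0.16,0.036,0.034],[0.24,0.054,0.05],[0.32,0.072,0.067],[0.4,0.09,0.084],[0.477,0.107,0.1],[0.477,0.107,0.1],[0.477,0.107,0.1],[0.477,0.107,0.1],[0.477,0.107,0.1]]' --grip '[0,0,0,0,0,0,0,0,0,0]'

```text
time_s: 22.0
eef_pos: [0.4344, 0.1022, 0.2561]
eef_rot: [-0.091, 0.969, 0.074, 0.217]
wrist_force: [-0.7, 0.1, -4.9]
opening: 0.1
grasp_force: 59.0
```

Emit:
play_rows --xyz '[[0,0,0],[0,0,0],[0,0,0],[0,0,0],[0,0,0],[0,0,0],[0,0,0],[0,0,0],[0,0,0],[0,0,0]]' --rot '[[-0.08,0.001,-0.018],[-0.16,0.002,-0.036],[-0.24,0.003,-0.055],[-0.32,0.004,-0.073],[-0.4,0.005,-0.091],[-0.48,0.006,-0.11],[-0.56,0.007,-0.128],[-0.58,0.007,-0.133],[-0.58,0.007,-0.133],[-0.58,0.007,-0.133]]' --grip '[0,0,0,0,0,0,0,0,0,0]'

```text
time_s: 23.25
eef_pos: [0.4346, 0.1016, 0.2563]
eef_rot: [0.203, 0.947, 0.071, 0.237]
wrist_force: [-0.2, 0.1, -4.7]
opening: 0.099
grasp_force: 59.0
```

Run:
```python
from bench import readout, vision
from h import *
import cv2
o=readout.get_obs(); c=vision.camera('wrist'); t=vision.camera('top'); s=vision.camera('scene')
print(o['time_s'],o['eef_pos'],o['opening'],o['grasp_force'],o['wrist_force'])
print(Rq(o['eef_rot']).as_matrix().round(3))
np.savez('t7.npz',**t)
a=cv2.resize(c['color'][:,:,::-1],(400,300));b=cv2.resize(t['color'][130:320,150:400,::-1],(400,300));d=cv2.resize(s['color'][20:270,180:430,::-1],(400,300))
cv2.imwrite('pics/w7.png',np.vstack([np.hstack([a,b]),np.hstack([d,d*0])]))
```

```text
23.25 [0.43460631 0.10155494 0.25628225] 0.09877278244196844 59.03548573376611 [-0.21389221  0.11302871 -4.74278314]
[[ 0.877  0.037  0.479]
 [ 0.23  -0.907 -0.352]
 [ 0.421  0.419 -0.804]]
```

View pics/w7.png

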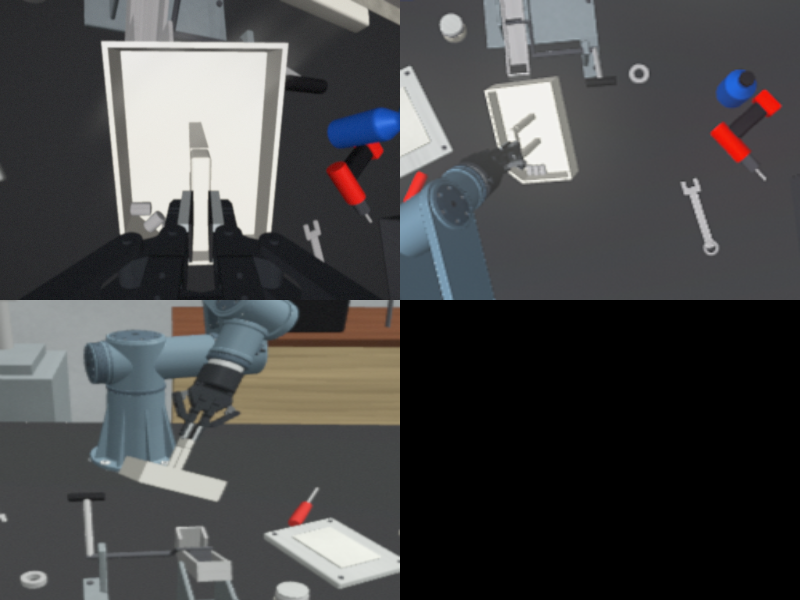

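Two pins are near the bevelled corner, at (140,208) and (153,220) in the wrist view. Three are in a row against the -x wall at (535,170) in the top view. I'll roll further towards +y to slide them along that wall.

Run:
```python
from h import *
V=lambda *a:Ro.from_rotvec(a)
B=V(-.45,.45,0); C=V(-.75,.35,0);D=V(-.6,.5,0)
print((B.inv()*C).as_rotvec().round(3),(C.inv()*D).as_rotvec().round(3))
for t in (C,D): print(np.degrees(t.magnitude()), t.as_matrix()[2])
```

```text
[-0.288 -0.082 -0.086] [0.139 0.132 0.078]
47.42069537404575 [-0.31138813 -0.66726028  0.67661005]
44.74943433728704 [-0.45069476 -0.54083371  0.71019233]
```

Emit:
play_rows --xyz '[[0,0,0],[0,0,0],[0,0,0],[0,0,0],[0,0,0],[0,0,0],[0,0,0],[0,0,0],[0,0,0],[0,0,0]]' --rot '[[-0.06,-0.016,-0.017],[-0.12,-0.033,-0.034],[-0.18,-0.05,-0.052],[-0.24,-0.066,-0.07],[-0.288,-0.082,-0.086],[-0.288,-0.082,-0.086],[-0.288,-0.082,-0.086],[-0.288,-0.082,-0.086],[-0.288,-0.082,-0.086],[-0.288,-0.082,-0.086]]' --grip '[0,0,0,0,0,0,0,0,0,0]'

```text
time_s: 24.65
eef_pos: [0.4345, 0.1015, 0.2563]
eef_rot: [0.35, 0.913, 0.068, 0.197]
wrist_force: [0.1, -0.2, -3.8]
opening: 0.099
grasp_force: 59.3
```

Emit:
play_rows --xyz '[[0,0,0],[0,0,0],[0,0,0],[0,0,0],[0,0,0],[0,0,0],[0,0,0],[0,0,0],[0,0,0],[0,0,0]]' --rot '[[0.035,0.033,0.02],[0.07,0.066,0.04],[0.1,0.1,0.06],[0.139,0.132,0.078],[0.139,0.132,0.078],[0.139,0.132,0.078],[0.139,0.132,0.078],[0.139,0.132,0.078],[0.139,0.132,0.078],[0.139,0.132,0.078]]' --grip '[0,0,0,0,0,0,0,0,0,0]'

```text
time_s: 25.9
eef_pos: [0.4345, 0.1016, 0.256]
eef_rot: [0.273, 0.922, 0.069, 0.265]
wrist_force: [-0.1, 0.6, -4.0]
opening: 0.092
grasp_force: 59.4
```

Run:
```python
from bench import readout, vision
from h import *
import cv2
o=readout.get_obs(); c=vision.camera('wrist'); t=vision.camera('top')
print(o['time_s'],o['eef_pos'],o['grasp_force'],o['wrist_force'])
R=Rq(o['eef_rot']);print(R.as_matrix()[2].round(3))
# pins in tote frame: tool->tote: x same, y,z flipped, origin 105mm above underside, grip offset ~0
T=np.eye(4);T[:3,:3]=R.as_matrix();T[:3,3]=o['eef_pos']
def tote(P): 
    q=R.inv().apply((P-o['eef_pos']).reshape(-1,3)).reshape(P.shape); return np.stack([q[...,0],-q[...,1],.105-q[...,2]],-1)
ims=[]
for cc,Q in ((c,tote(cloud(c,T@c['hand_eye']))),(t,tote(cloud(t)))):
    m=(abs(Q[...,0])<.094)&(abs(Q[...,1])<.064)&(Q[...,2]>.009)&(Q[...,2]<.022)
    n,l,st,ce=cv2.connectedComponentsWithStats(m.astype(np.uint8))
    for i in range(1,n):
        if st[i,4]>5: print(st[i,4],ce[i].round(),(np.nanmean(Q[l==i],0)*1000).round(1))
    print('-')
a=cv2.resize(c['color'][:,:,::-1],(400,300));b=cv2.resize(t['color'][170:260,190:310,::-1],(400,300))
cv2.imwrite('pics/w8.png',np.hstack([a,b]))
```

```text
25.9 [0.43448387 0.10163765 0.25600607] 59.39632689414225 [-0.14071254  0.61295175 -3.96935838]
[ 0.451  0.54  -0.71 ]
1651 [321. 156.] [ 27.2 -47.7  15.6]
61 [246. 161.] [27.8  7.6 14.6]
17 [241. 226.] [-23.4  11.9  15.5]
905 [192. 272.] [-64.9  52.7  14.6]
7 [240. 239.] [-32.   12.6  20.7]
7 [208. 273.] [-68.7  40.    9.4]
-
9 [246. 183.] [ 82.5 -62.4  14.9]
13 [248. 189.] [ 60.9 -61.9  14.2]
13 [251. 198.] [ 34.3 -62.7  14.9]
10 [234. 202.] [22.8  3.4 14. ]
6 [252. 204.] [ 14.7 -62.7  17.1]
12 [254. 209.] [ -4.6 -62.4  15.9]
6 [228. 213.] [-12.5  43.   11.3]
30 [228. 218.] [-31.4  50.   10.8]
14 [238. 217.] [-28.1   3.4  15.5]
44 [258. 224.] [-53.8 -62.1  15.5]
90 [237. 231.] [-77.5  27.1  15. ]
17 [247. 231.] [-80.1  -8.6  10.6]
-
```

View pics/w8.png

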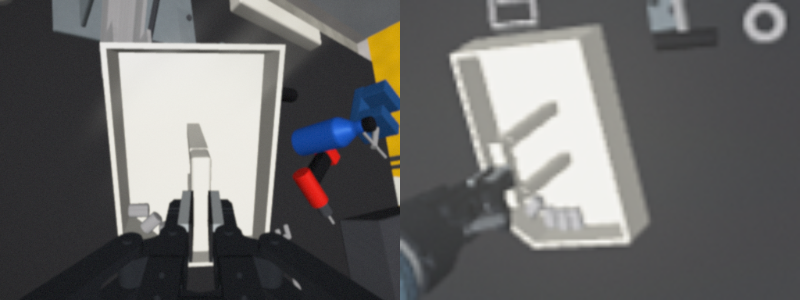

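The top crop shows three pins in a row along the -x wall at (545–575, 215), running into the two at the corner. I'll check numerically how far the last one is from the corner.

```bash
cat > far.py <<'E'
from bench import readout, vision
from h import *
o=readout.get_obs(); t=vision.camera('top'); R=Rq(o['eef_rot']);print(o['time_s'],R.as_matrix()[2].round(3))
P=cloud(t);q=R.inv().apply((P-o['eef_pos']).reshape(-1,3)).reshape(P.shape);Q=np.stack([q[...,0],-q[...,1],.105-q[...,2]],-1)*1000
m=(Q[...,0]>-110)&(Q[...,0]<-50)&(abs(Q[...,1])<72)&(Q[...,2]>-5)&(Q[...,2]<55)
for y in range(-60,70,5):
    k=m&(abs(Q[...,1]-y)<2.5)
    print(y,' '.join(f'{a:.0f}/{b:.0f}/{g}' for a,b,g in sorted(zip(Q[k][:,0],Q[k][:,2],t['color'][k].min(-1)))[::2]))
E
python3 far.py
```

```text
26.0 [ 0.451  0.54  -0.71 ]
-60 -106/11/135 -104/36/159 -103/10/146 -101/21/147 -99/25/145 -96/9/145 -95/26/143 -91/14/145 -90/8/145 -89/31/139 -88/4/147 -87/15/144 -85/40/236 -84/6/145 -82/17/145 -80/-1/136 -79/16/146 -77/34/151 -77/20/145 -74/5/145 -72/44/241 -72/16/146 -70/-2/146 -66/0/136 -64/33/151 -64/20/146 -62/15/146 -60/40/242 -56/6/146 -53/12/146 -53/28/144 -50/18/146
-55 -104/43/221 -99/39/166
-50 -103/44/223 -101/41/194 -98/41/159
-45 -102/47/244 -100/29/160
-40 -103/44/243 -101/21/158 -100/50/242 -98/46/180
-35 -103/29/161 -101/20/160 -99/45/180 -99/25/161 -98/41/162 -96/8/241 -61/7/239
-30 -102/46/242 -100/21/161 -100/7/223 -99/38/162 -92/9/239 -87/6/239 -83/5/238 -79/8/238 -74/2/240 -71/3/240 -60/1/240 -58/-1/240 -53/11/238
-25 -103/44/240 -101/4/224 -99/30/163 -99/31/163 -98/18/186 -96/1/238 -90/6/238 -87/6/238 -79/8/238 -76/12/238 -73/3/238 -70/3/239 -65/7/238 -62/5/238 -57/8/239 -52/4/238
-20 -103/9/186 -100/35/163 -100/22/160 -99/9/234 -98/3/239 -94/4/238 -88/9/238 -85/8/238 -82/8/238 -73/5/238 -65/7/238 -57/1/239 -51/6/238
-15 -103/43/240 -101/19/161 -100/14/190 -
[... 1814 characters left out ...]
7/45/151 -94/45/154 -92/48/154 -77/13/216 -75/11/239 -71/11/223 -67/26/166 -64/2/240 -63/12/240 -60/5/225
45 -98/29/156 -97/52/206 -96/47/174 -94/36/156 -93/52/231 -92/49/162 -89/40/156 -78/26/177 -76/8/201 -75/18/155 -71/26/204 -70/28/206 -67/26/211 -65/23/168
50 -96/26/156 -94/31/155 -93/26/156 -91/42/154 -90/30/156 -89/32/155 -88/12/193 -86/24/151 -85/55/226 -84/42/156 -83/23/148 -76/29/199 -70/6/213 -66/7/216
55 -91/36/156 -90/15/156 -90/52/174 -87/14/161 -86/46/176 -85/26/160 -83/37/157 -82/54/211 -81/55/174 -81/49/168 -79/23/193 -74/25/192 -68/17/194
60 -84/27/155 -80/49/143 -78/46/125 -78/33/156 -76/22/167 -75/17/200
65 -82/31/157 -78/33/160 -77/28/155 -75/38/132 -73/35/121 -72/15/202
```

All five pins are accounted for. Three are side by side at tote y of about 7, 21 and 35 mm against the -x wall, and two are in the bevel. The farthest is about 45 mm from the corner point. I'll hold still for one call, then hand in.

Emit:
play_rows --xyz '[[0,0,0],[0,0,0],[0,0,0],[0,0,0],[0,0,0],[0,0,0],[0,0,0],[0,0,0],[0,0,0],[0,0,0]]' --rot '[[0,0,0],[0,0,0],[0,0,0],[0,0,0],[0,0,0],[0,0,0],[0,0,0],[0,0,0],[0,0,0],[0,0,0]]' --grip '[0,0,0,0,0,0,0,0,0,0]'

```text
time_s: 27.3
eef_pos: [0.4345, 0.1016, 0.2561]
eef_rot: [0.273, 0.922, 0.069, 0.265]
wrist_force: [0.4, 0.7, -4.4]
opening: 0.097
grasp_force: 59.4
```

```bash
python3 -c "
from bench import ctrl
print(ctrl.hand_in())"
```

```text
the job is handed in; nothing more can be done
None
```

I handed the job in at 27.3 s (no verdict was returned): the lever reached its stop on the third press and sprang back up, and the tote is held still, tilted about 45° with the bevelled corner lowest and all five pins within about 45 mm of it by my measurement; I viewed 11 pictures, one over the limit of 10.

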